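# Press the sprung tilt table level and bolt it down

## Task

The small blue tilt table on the bench stands tipped up on its spring. Draw its bolt back so that it clears the keeper, press the plate down level and on until it meets its stop, and while you hold it there shoot the bolt fully home under the keeper, so that the plate stays down level by itself when you let go. Leave the loose tools and parts round it where they are.

Things in the scene. Friction and masses are not known exactly. Their poses are not given: they have to be found in the camera images.
- tilt_base: Blue steel base of the tilt table, screwed to the bench, 235 x 116 x 12 mm. Origin: centre of its underside, on the bench. x points level from the hinge end to the keeper end, y is parallel to the hinge, z up. The hinge line lies at x = -100 mm, z = 60 mm, between two fixed cheeks 79 mm high.
- keeper (a point): Steel keeper bridge at the far end of the base: this point is in the middle of its entry, on the bolt's axis when the plate is level (base x = 82, z = 77 mm); axes as the base. Two posts 22 mm apart inside carry a bar over the bolt's path, 30 mm long in x, 38 mm wide, top 15 mm above this point, underside 7 mm above; over the first 8 mm from the entry a lip hangs 3 mm lower.
- tilt_plate (a joint): Hinge of the plate, rad: 0 = level, positive = free edge (keeper end) up, 0.3 to 0.5 at rest. A spring lifts it: held level it takes about 10 N straight down at the knob (it varies), less when tipped. It goes past level to a hard stop at -0.027. The bolt's head passes under the keeper's lip only below about -0.015, held down on the stop; past the lip it is let up to level, 0 +- 0.01.
- plate_mid (a point): Centre of the aluminium plate's top face, 94 mm from the hinge line and 5 mm above it; axes: x along the plate away from the hinge, z square to it. The plate is 88 mm wide in y, 10 mm thick, and reaches from 18 to 170 mm beyond the hinge line. Two bolt guides 22 mm high and 31 mm wide stand on it at 45 to 57 mm and 145 to 157 mm from the hinge line.
- bolt (a joint): Slide of the barrel bolt on the plate's middle line, straight away from the hinge. m: 0 = fully drawn back, 0.032 = fully home. Above about 0.008 its nose juts over the keeper and would land on top of it. Starts partly out. Friction about 2 N, stays where it is left. Above 0.028 with the plate let up it is locked behind the lip; it cannot be drawn back from there.
- knob (a point): Brass knob of the bolt: round post 14 mm in diameter, square to the plate, up to 45 mm above the plate's top face; this point is on its axis, 33 mm above the top face and 85 mm + the bolt's value from the hinge line. The bolt's rod below it is 10 mm thick, its axis 12 mm above the plate. Axes: x along the bolt away from the hinge, z square to the plate.
- pliers: loose bystander: long-nose pliers with red handles, 67 x 210 x 14 mm, lying flat; origin at the centre of its underside
- box_of_bolts: loose bystander: small open card box holding bolts, 65 x 85 x 45 mm; origin at the centre of its underside
- screwdriver: loose bystander: screwdriver with a yellow handle, 193 mm long, 23 mm thick; origin at the centre of its underside
- long_bolt: loose bystander: grey hexagon bolt standing on its head, 22 mm wide, 67 mm high; origin at the centre of its underside

How it is judged:
On the way:
1. the plate is pressed past level onto its stop with the bolt still clear of the keeper (value of joint tilt_plate below -0.012 rad and value of joint bolt below 0.016 m), for 0.05 s.
At the end, for the whole second after the job is handed in: The bolt is home (28 mm or more of its 32 mm) behind the keeper's lip, and the plate, let go, rests level within -0.012 to +0.02 rad, held by the bolt (value of joint bolt above 0.028 m and value of joint tilt_plate between -0.012 and 0.02 rad and velocity of joint tilt_plate between -0.02 and 0.02 rad/s); the robot touches nothing.
It fails at once if a loose bystander is moved by more than 30 mm (distance of any of pliers, box_of_bolts, screwdriver, long_bolt from where it was at the start of the episode above 0.03 m).
It also fails if it takes over 42 s, if anything falls off the work surface, if the arm or the gripper's body presses on something with over 40 N, if the wrist force passes 120 N, or if a joint passes its speed limit or range.

## Robot

A 7-joint arm with a two-finger parallel gripper is mounted at the origin on a cart in front of the work surface, level with it; the furniture and walls round the work are solid. World frame = base frame: x ahead of the robot, y to its left, z up, the work surface at z = 0. Lengths are in m, angles in rad, forces in N, time in s.
With the tool pointing down it reaches from about 0.425 to 1.025 m from the base axis. Payload 9.4 kg.
Tool frame: the origin (TCP) lies midway between the tips of the shut fingers; the grasp point (between the pads) lies 19 mm behind it; z points along the fingers, y is the line along which they close (so a half turn about z gives the same grasp; the last joint's range is limited). The gripper opens to 93 mm and grips with 3 to 60 N. Pads are 15 mm wide; open, the fingers measure 128 mm over their backs; the gripper's body (75 mm by 188 mm) begins 65 mm behind the grasp point.
Start: joints at [1.128, 0.599, -0.003, 1.599, 0.002, 0.943, -0.08], TCP at [0.259, -0.677, 0.219] pointing down, gripper open.
Joint ranges: [-2.57, 2.57], [-0.35, 1.97], [-1.29, 1.29], [0.11, 2.56], [-1.05, 4.19], [0.11, 1.86], [-2.63, 2.63]. Speed limits (rad/s): [2.22, 2.22, 3.01, 3.01, 3.14, 3.14, 3.14].

## Interface

Orientations are given as a unit quaternion [w, x, y, z].
In Python, from rig import get_obs, get_image, finish_job gives the robot as it stands.
- The arm moves only by the tool jog_arm, never from a script. Its arguments are lists of equal length, an entry for each row: "slide": the shift along the tool's x, y, z in cm, a list of three; "spin": the turn about the tool's z in rad; "fingers": the opening in per cent of the stroke, from 0 (shut) to 100 (fully open). A call has exactly 10 rows; each row is the pose to reach, as a shift and turn from the pose commanded when the call began, along the tool's axes at that moment; what a row does not reach only later rows make up. A row lasts 1/12 s, in which the tool goes at most 41.7 mm and 7.16 degrees, less where a joint would pass 70% of its speed; a pose out of reach is approached as far as the arm can. A call with a gripper value outside its range is refused whole. The fingers move at their own pace and stop on an object; "squeeze" is the grip in N (left out, the last holds). Time passes only in rows, so rows that repeat a pose let the fingers close, or fill a call up. It gives the time, the measured TCP pose, the force, the opening and the grip force at its end, in the units of the state.
- get_obs(): the state, without advancing time (a new reading comes with each control period).
- get_image(name): name is "side" or "top"; returns a dict with "color" (384x512x3 uint8, blue, green, red), "fovy" (degrees; the focal length in pixels is half the picture's height over the tangent of half this angle, whatever the lens; pixels are square), "cx", "cy" (the principal point, pixels), "camera_from_world" (4x4, takes a point from world to camera coordinates). Camera axes: x right, y up, looking along -z (the intrinsics and any distortion apply to the point x, -y, -z); pixel columns grow to the right and rows downward; lengths in m; the calibration is good to about 2 mm. A picture is of the moment at which its call begins. There is no depth.
- finish_job(): hands the job in; it is judged then, once.
The state is a dict: "t": time; "q": joint angles; "joint_vel": joint speeds; "tau": joint torques, N m; "ee_pos": TCP position; "orientation": TCP orientation; "contact_force": force on the tool from outside, world axes, zero at the start; "wrist_torque": the same for the moment, N m; "opening": opening from 0.0 (shut) to 1.0 (fully open); "grasp_force": force on a finger pad.
Only numpy, scipy, OpenCV 4.12 (cv2) and the standard library are available. Lean on these libraries where they do the work, as an engineer would, in place of code of your own. Each camera call takes 0.05 s, during which the arm holds its last target. There are 200 camera calls.

## Working session

There is one attempt and no reset: what is moved stays moved. The work goes in short steps, Python scripts to look and compute and a tool call to move; the robot and the scene stay as the last step left them, time stands still between calls to the robot, and variables do not carry over. Pictures are saved under pics/ and viewed, at most 10 in all, crops included, and the job is handed in when it is done.

Besides the shell and the picture viewer there is one more tool, called after "Emit:" by a JSON object that holds its "method" and its "body". jog_arm: Moves the arm, as the interface text tells. Its arguments: {"type":"object","properties":{"slide":{"type":"array"},"spin":{"type":"array"},"fingers":{"type":"array"},"squeeze":{"type":"number"}},"required":["slide","spin","fingers"]}

```bash
mkdir -p pics; ls; cat > h.py <<'E'
import numpy as np, cv2
from rig import get_obs,get_image,finish_job
def grab(n,name):
    im=get_image(n); cv2.imwrite(f'pics/{name}.png',im['color']); np.save(f'pics/{name}.npy',im,allow_pickle=True); return im
def load(name): return np.load(f'pics/{name}.npy',allow_pickle=True).item()
def ray(im,u,v):
    f=192/np.tan(np.radians(im['fovy'])/2); T=np.array(im['camera_from_world'])
    d=np.array([(u-im['cx'])/f,-(v-im['cy'])/f,-1]); R=T[:3,:3]
    return -R.T@T[:3,3], R.T@d/np.linalg.norm(d)
def onz(im,u,v,z):
    o,d=ray(im,u,v); return o+d*(z-o[2])/d[2]
def proj(im,p):
    f=192/np.tan(np.radians(im['fovy'])/2); c=np.array(im['camera_from_world'])@np.r_[p,1]
    return im['cx']+f*c[0]/-c[2], im['cy']-f*c[1]/-c[2]
def tri(a,pa,b,pb):
    o1,d1=ray(a,*pa);o2,d2=ray(b,*pb)
    s=np.linalg.lstsq(np.c_[d1,-d2],o2-o1,rcond=None)[0]
    p,q=o1+s[0]*d1,o2+s[1]*d2
    return (p+q)/2,np.linalg.norm(p-q)
E
python3 - <<'E'
from h import *
a=grab('side','s0');b=grab('top','t0')
for i in(a,b): print({k:v for k,v in i.items() if k!='color'}, ray(i,256,192))
cv2.imwrite('pics/both0.png',cv2.resize(np.hstack([a['color'],b['color']]),(800,300)))
o=get_obs();print(o)
E
```

```text
pics
{'fovy': 46.871347310888886, 'cx': 258.1747589477112, 'cy': 183.6182578609544, 'camera_from_world': array([[-0.85015987, -0.52612815,  0.02042939,  0.40458481],
       [ 0.31025424, -0.46922996,  0.82678023, -0.33294863],
       [-0.42540627,  0.70923368,  0.56215397, -1.19592286],
       [ 0.        ,  0.        ,  0.        ,  1.        ]])} (array([-0.06149259,  0.90482275,  0.93930271]), array([ 0.42362848, -0.69763767, -0.5777894 ]))
{'fovy': 42.792036287107074, 'cx': 260.757892593854, 'cy': 187.84402198124667, 'camera_from_world': array([[-0.01779515, -0.99982363,  0.00600265, -0.15352849],
       [ 0.97606385, -0.01607013,  0.21688963, -0.56866316],
       [-0.21675492,  0.00971855,  0.97617768, -1.60247443],
       [ 0.        ,  0.        ,  0.        ,  1.        ]])} (array([ 0.20497527, -0.14706617,  1.68855849]), array([ 2.08632239e-01,  1.25480551e-04, -9.77994158e-01]))
{'t': 0.1, 'q': array([ 1.12827805,  0.60005571, -0.00251874,  1.60005692,  0.00175907,
        0.94295118, -0.07976373]), 'joint_vel': array([ 0.00137105,  0.0010251 ,  0.00203615, -0.00171363, -0.00019992,
        0.00043522,  0.00010973]), 'tau': array([ 4.53623448e-03, -7.66554952e+01,  1.50184348e+00, -2.52937639e+01,
       -5.22666564e-02,  1.36023149e-02,  6.23081542e-05]), 'ee_pos': array([ 0.25915826, -0.67660441,  0.21783653]), 'orientation': array([-7.09306069e-04,  9.83313862e-01,  1.81915666e-01, -1.90629706e-04]), 'contact_force': array([0.00595264, 0.30072433, 0.73051397]), 'wrist_torque': array([ 0.03154346, -0.01133051,  0.05303946]), 'grasp_force': 0.0, 'opening': 0.9985097125868274}
```

View pics/s0.png

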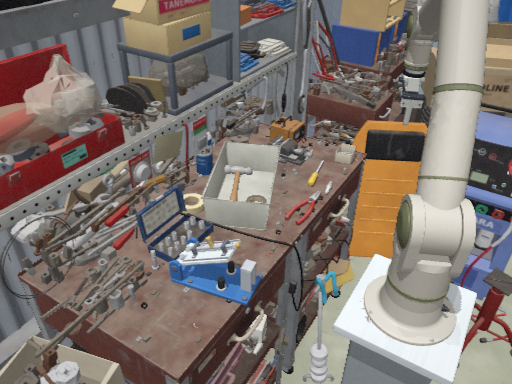

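View pics/t0.png

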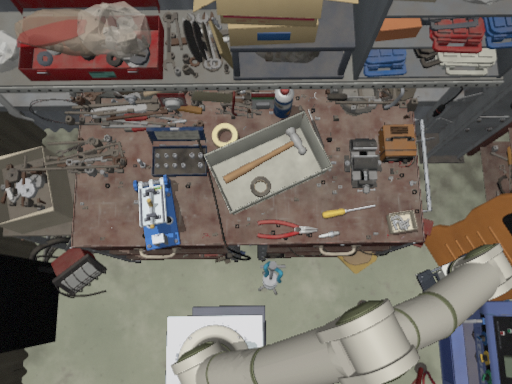

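The side view shows the blue table around (215,275). In the top view it is around (157,210), long axis roughly along world x. I'll enlarge both.

```bash
python3 - <<'E'
from h import *
a=load('s0')['color'][225:310,155:275];b=load('t0')['color'][165:260,120:215]
cv2.imwrite('pics/c0.png',np.vstack([cv2.resize(a[:,:],(480,340),interpolation=3)]) )
A=cv2.resize(a[:80],None,fx=6,fy=6,interpolation=2)[:, :]
B=cv2.resize(b,None,fx=6,fy=6,interpolation=2)
cv2.imwrite('pics/cs0.png',A);cv2.imwrite('pics/ct0.png',B)
E
```

```text
(no output)
```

View pics/cs0.png

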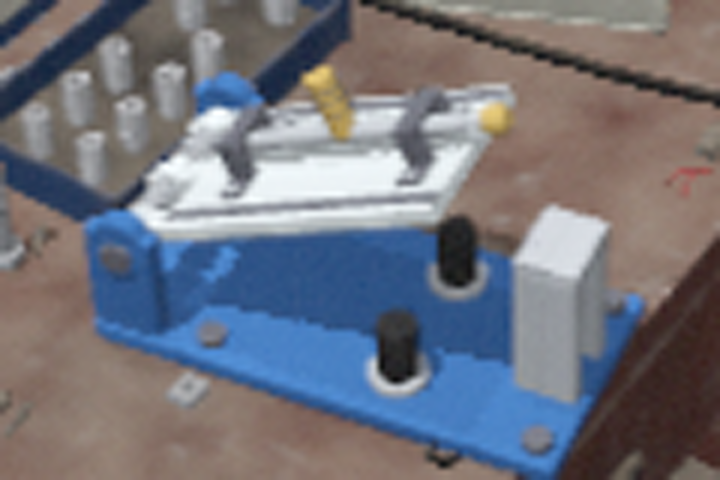

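View pics/ct0.png

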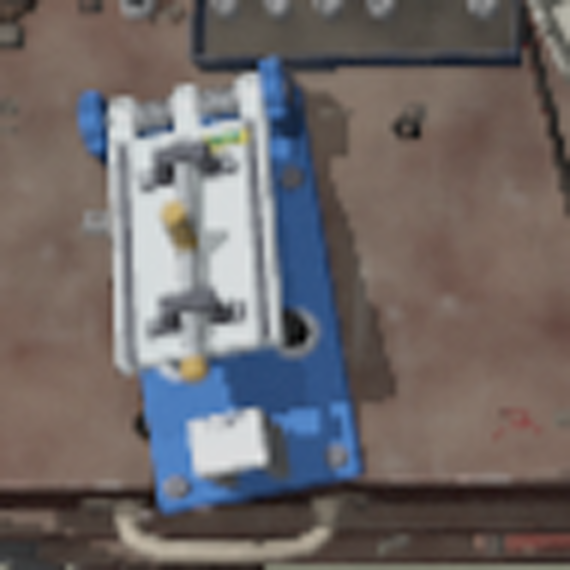

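```bash
python3 - <<'E'
from h import *
s=load('s0');t=load('t0')
S=lambda x,y:(155+(x+.5)/6-.5,225+(y+.5)/6-.5)
T=lambda x,y:(120+(x+.5)/6-.5,165+(y+.5)/6-.5)
np.set_printoptions(precision=4,suppress=True)
print('base top corners: top cam',onz(t,*T(160,506),.012),onz(t,*T(360,468),.012))
print(' side cam far-hinge',onz(s,*S(95,325),.012),onz(s,*S(555,468),.012),onz(s,*S(642,298),.012))
k=[T(188,420),T(262,410),T(271,465),T(197,478)]
for c in k: print('keeper',onz(t,*c,.092))
for c in [S(515,255),S(550,205),S(610,225),S(578,270)]: print('keeper s',onz(s,*c,.092))
print('tri knob top',tri(s,S(318,72),t,T(175,210)))
print('tri nose',tri(s,S(497,117),t,T(193,367)))
print('cheek near top', tri(s,S(118,215),t,T(272,65)), 'far',tri(s,S(225,80),t,T(92,98)))
E
```

```text
base top corners: top cam [0.3706 0.23   0.012 ] [0.3903 0.117  0.012 ]
 side cam far-hinge [0.5958 0.2762 0.012 ] [0.3679 0.2312 0.012 ] [0.3892 0.122  0.012 ]
keeper [0.4091 0.1983 0.092 ]
keeper [0.4139 0.1582 0.092 ]
keeper [0.3839 0.1526 0.092 ]
keeper [0.3775 0.1925 0.092 ]
keeper s [0.4112 0.1979 0.092 ]
keeper s [0.4154 0.163  0.092 ]
keeper s [0.3858 0.159  0.092 ]
keeper s [0.3828 0.1904 0.092 ]
tri knob top (array([0.5159, 0.1972, 0.1481]), np.float64(0.0030199906511415276))
tri nose (array([0.4296, 0.1834, 0.1535]), np.float64(0.0009531187107485277))
cheek near top (array([ 0.6477,  0.1857, -0.0227]), np.float64(0.024770416608453857)) far (array([0.5601, 0.2334, 0.1559]), np.float64(0.03137068305058302))
```

The measurements agree with each other. The base x axis heads about (-0.981, -0.192), the hinge is at (0.592, 0.216, 0.06), the tilt is about 0.41 rad and the bolt is at about 0.020. I'll set off towards the knob.

Emit:
{"method": "jog_arm", "body": {"slide": [[2.7,-2.5,-1],[5.3,-5,-2],[8,-7.5,-3],[10.7,-10,-4],[13.3,-12.5,-5],[16,-15,-6],[18.7,-17.5,-7],[21.3,-20,-8],[24,-22.5,-8],[26.7,-25,-8]], "spin": [0,0,0,0,0,0,0,0,0,0], "fingers": [100,100,100,100,100,100,100,100,100,100], "squeeze": 30}}

```text
t: 0.93
ee_pos: [0.4198, -0.3465, 0.2992]
orientation: [0.0, 0.983, 0.182, 0.0]
contact_force: [1.2, 0.2, -0.3]
opening: 0.997
grasp_force: 0.0
```

Emit:
{"method": "jog_arm", "body": {"slide": [[2.1,-3.1,0],[4.1,-6.3,0],[6.2,-9.4,0],[8.2,-12.6,0],[10.3,-15.7,0],[12.4,-18.8,0],[14.4,-22,0],[16.5,-25.1,0],[18.5,-28.3,0],[20.6,-31.4,0]], "spin": [0,0,0,0,0,0,0,0,0,0], "fingers": [100,100,100,100,100,100,100,100,100,100]}}

```text
t: 1.77
ee_pos: [0.499, 0.0207, 0.2986]
orientation: [0.0, 0.983, 0.182, -0.0]
contact_force: [0.5, -0.4, -0.3]
opening: 1.002
grasp_force: 0.0
```

Emit:
{"method": "jog_arm", "body": {"slide": [[0.8,-1.8,0],[1.6,-3.6,0],[2.5,-5.4,1],[3.3,-7.2,2],[4.2,-9,3],[5,-10.8,4],[5.8,-12.6,5],[6.7,-14.4,6],[7.5,-16,7],[7.5,-16,8.5]], "spin": [0.02,0.04,0.06,0.08,0.1,0.12,0.14,0.16,0.173,0.173], "fingers": [100,100,100,100,100,100,100,100,100,100]}}

```text
t: 2.6
ee_pos: [0.5124, 0.1994, 0.2136]
orientation: [-0.001, 0.995, 0.098, 0.001]
contact_force: [0.2, 0.6, -0.9]
opening: 1.003
grasp_force: 0.0
```

```bash
python3 - <<'E'
from h import *
a=grab('side','s1');b=grab('top','t1')
o=get_obs();print(o['ee_pos'],o['q'])
e=o['ee_pos']
for p in (e,[.512,.197,.137],[.516,.198,.148]): print(proj(a,p),proj(b,p))
A=cv2.resize(a['color'][195:315,155:280],None,fx=4,fy=4,interpolation=2)
B=cv2.resize(b['color'][150:270,110:210],None,fx=4,fy=4,interpolation=2)
cv2.imwrite('pics/c1.png',cv2.resize(np.hstack([A,B]),(800,427)))
E
```

```text
[0.5106905  0.19535034 0.21151228] [-0.29008303  0.40696957 -0.24415644  2.0028689   0.13977576  0.7515481
 -1.99393916]
(np.float64(209.10283188125558), np.float64(218.60686528570878)) (np.float64(144.6132562724293), np.float64(196.78653671846982))
(np.float64(209.498517410556), np.float64(240.33251611993774)) (np.float64(149.328876274967), np.float64(201.0032261046536))
(np.float64(207.91064425268246), np.float64(236.91276306843247)) (np.float64(148.31259068572194), np.float64(199.12533183433138))
```

View pics/c1.png

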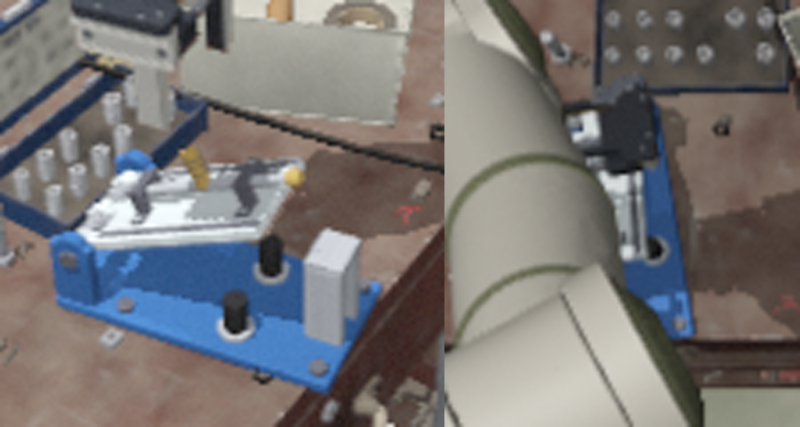

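The side view shows the fingers straddling the knob line. Their tip midpoint sits directly above the knob top at about (190,155) in the crop, and the top view is blocked by the arm. Next I descend and close.

Emit:
{"method": "jog_arm", "body": {"slide": [[0,0,2.5],[0,0,5],[0,0,7.5],[0,0,9.5],[0,0,9.5],[0,0,9.5],[0,0,9.5],[0,0,9.5],[0,0,9.5],[0,0,9.5]], "spin": [0,0,0,0,0,0,0,0,0,0], "fingers": [100,100,100,100,100,60,40,25,22,20], "squeeze": 20}}

```text
t: 3.53
ee_pos: [0.5126, 0.1952, 0.1197]
orientation: [-0.0, 0.995, 0.096, 0.001]
contact_force: [-0.3, -0.1, 0.4]
opening: 0.692
grasp_force: 0.0
```

```bash
python3 - <<'E'
from h import *
a=grab('side','s2')
o=get_obs();print(o['ee_pos'],o['contact_force'],o['opening'])
cv2.imwrite('pics/c2.png',cv2.resize(a['color'][205:305,155:275],None,fx=5,fy=5,interpolation=2))
E
```

```text
[0.51244784 0.19513607 0.11947028] [0.09290806 0.08502941 0.68808093] 0.6467541817181116
```

View pics/c2.png

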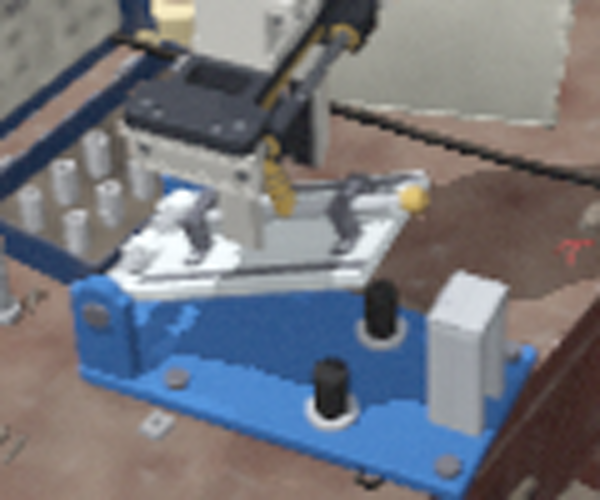

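The knob, at about (275,180), stands between the fingers. Closing now.

Emit:
{"method": "jog_arm", "body": {"slide": [[0,0,0],[0,0,0],[0,0,0],[0,0,0],[0,0,0],[0,0,0],[0,0,0],[0,0,0],[0,0,0],[0,0,0]], "spin": [0,0,0,0,0,0,0,0,0,0], "fingers": [30,25,20,15,10,5,0,0,0,0], "squeeze": 25}}

```text
t: 4.42
ee_pos: [0.5116, 0.1991, 0.1188]
orientation: [-0.002, 0.995, 0.098, 0.001]
contact_force: [-3.4, 12.6, -0.6]
opening: 0.144
grasp_force: 25.0
```

Emit:
{"method": "jog_arm", "body": {"slide": [[0,-0.2,0],[0,-0.4,0],[0.4,-0.4,0.17],[0.8,-0.4,0.35],[1.2,-0.4,0.52],[1.5,-0.4,0.65],[1.8,-0.4,0.78],[1.8,-0.4,0.78],[1.8,-0.4,0.78],[1.8,-0.4,0.78]], "spin": [0,0,0,0,0,0,0,0,0,0], "fingers": [0,0,0,0,0,0,0,0,0,0], "squeeze": 25}}

```text
t: 5.25
ee_pos: [0.5293, 0.2026, 0.1106]
orientation: [-0.0, 0.995, 0.096, 0.0]
contact_force: [1.4, 4.3, -3.8]
opening: 0.144
grasp_force: 25.0
```

Emit:
{"method": "jog_arm", "body": {"slide": [[-0.36,0,0.37],[-0.72,0,0.74],[-1.0,0,1.1],[-1.3,0,1.48],[-1.56,0,1.87],[-1.81,0,2.27],[-2.03,0,2.7],[-2.23,0,3.11],[-2.23,0,3.11],[-2.23,0,3.11]], "spin": [0,0,0,0,0,0,0,0,0,0], "fingers": [0,0,0,0,0,0,0,0,0,0], "squeeze": 25}}

```text
t: 6.08
ee_pos: [0.5076, 0.1986, 0.0803]
orientation: [-0.0, 0.995, 0.096, 0.001]
contact_force: [0.4, 2.5, 8.1]
opening: 0.147
grasp_force: 25.0
```

```bash
python3 - <<'E'
from h import *
a=grab('side','s3')
o=get_obs();print(o['ee_pos'],o['contact_force'],o['opening'])
cv2.imwrite('pics/c3.png',cv2.resize(a['color'][205:305,155:275],None,fx=5,fy=5,interpolation=2))
E
```

```text
[0.50768374 0.19863299 0.08034455] [0.86093052 2.33173237 8.98091593] 0.1440922088557332
```

View pics/c3.png

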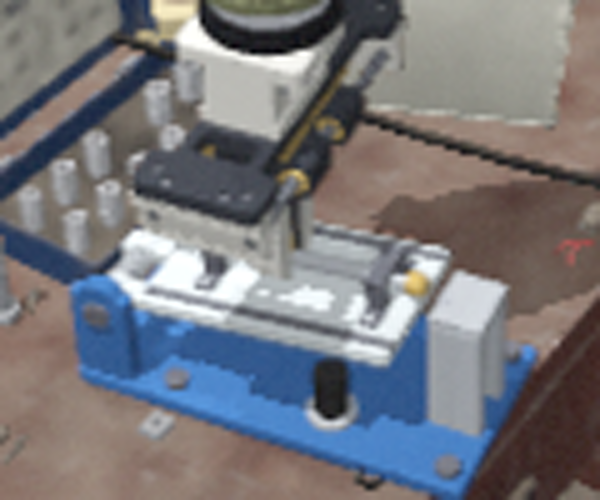

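The plate is nearly level. The brass nose, at about (413,282), sits just short of the keeper. Pressing on to the stop.

Emit:
{"method": "jog_arm", "body": {"slide": [[-0.05,0,0.1],[-0.1,0,0.2],[-0.12,0,0.3],[-0.12,0,0.4],[-0.12,0,0.5],[-0.12,0,0.6],[-0.12,0,0.7],[-0.12,0,0.7],[-0.12,0,0.7],[-0.12,0,0.7]], "spin": [0,0,0,0,0,0,0,0,0,0], "fingers": [0,0,0,0,0,0,0,0,0,0], "squeeze": 40}}

```text
t: 6.97
ee_pos: [0.5066, 0.1984, 0.0738]
orientation: [-0.0, 0.995, 0.096, 0.001]
contact_force: [-0.3, 2.9, 13.8]
opening: 0.145
grasp_force: 40.0
```

Emit:
{"method": "jog_arm", "body": {"slide": [[0,0,0.1],[0,0,0.2],[0,0,0.3],[0,0,0.4],[0,0,0.5],[0,0,0.5],[0,0,0.5],[0,0,0.5],[0,0,0.5],[0,0,0.5]], "spin": [0,0,0,0,0,0,0,0,0,0], "fingers": [0,0,0,0,0,0,0,0,0,0], "squeeze": 40}}

```text
t: 7.8
ee_pos: [0.5064, 0.1984, 0.0689]
orientation: [-0.0, 0.995, 0.097, 0.001]
contact_force: [-1.4, 2.4, 15.8]
opening: 0.144
grasp_force: 40.0
```

```bash
python3 - <<'E'
from h import *
a=grab('side','s4')
o=get_obs();print(o['ee_pos'],o['contact_force'],o['opening'])
A=cv2.resize(a['color'][240:300,170:265],None,fx=8,fy=8,interpolation=2)
cv2.imwrite('pics/c4.png',A)
E
```

```text
[0.50644288 0.19840122 0.06892273] [-2.04881215  1.53637095 15.8534645 ] 0.14067606437470792
```

View pics/c4.png

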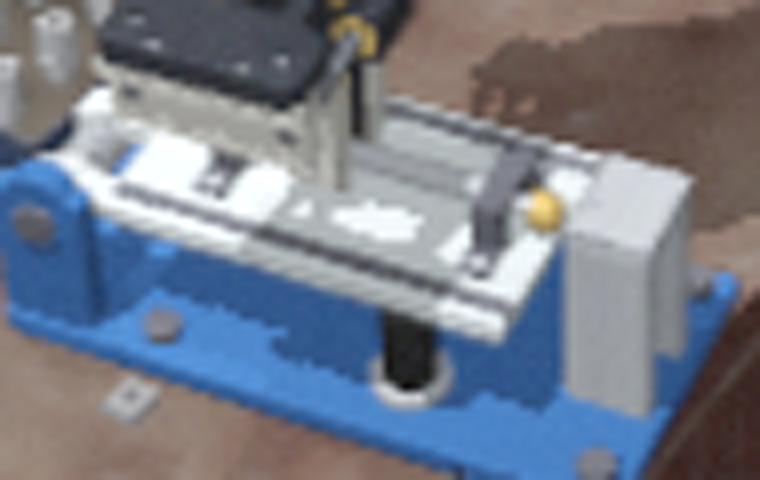

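```bash
python3 - <<'E'
from h import *
a=load('s4'); ex=np.array([-.981,-.192,0]);ey=np.array([.192,-.981,0]);h=np.array([.5916,.2157,.06]);z=np.array([0,0,1])
f=lambda p:((p[0]-170+.5)*8,(p[1]-240+.5)*8)
for th in(.1,.05,0,-.027):
  X=ex*np.cos(th)+z*np.sin(th);Z=-ex*np.sin(th)+z*np.cos(th)
  P=[h+.17*X+.005*Z-.044*ey,h+.17*X-.005*Z-.044*ey,h+.018*X+.005*Z-.044*ey,h+.17*X+.005*Z+.044*ey,h+.189*X+.017*Z]
  print(th,[tuple(np.round(f(proj(a,p)))) for p in P])
print([np.round(f(proj(a,h+(.182+i)*ex+j*ey+.032*z))) for i in(0,.03) for j in(-.019,.019)])
print([np.round(f(proj(a,h+.2175*ex+j*ey-.048*z))) for j in(-.058,.058)])
E
```

```text
0.1 [(np.float64(503.0), np.float64(287.0)), (np.float64(506.0), np.float64(310.0)), (np.float64(99.0), np.float64(199.0)), (np.float64(603.0), np.float64(116.0)), (np.float64(603.0), np.float64(183.0))]
0.05 [(np.float64(506.0), np.float64(306.0)), (np.float64(507.0), np.float64(328.0)), (np.float64(100.0), np.float64(201.0)), (np.float64(606.0), np.float64(134.0)), (np.float64(607.0), np.float64(205.0))]
0 [(np.float64(507.0), np.float64(325.0)), (np.float64(508.0), np.float64(346.0)), (np.float64(101.0), np.float64(203.0)), (np.float64(607.0), np.float64(152.0)), (np.float64(610.0), np.float64(226.0))]
-0.027 [(np.float64(508.0), np.float64(335.0)), (np.float64(507.0), np.float64(355.0)), (np.float64(102.0), np.float64(204.0)), (np.float64(607.0), np.float64(162.0)), (np.float64(611.0), np.float64(237.0))]
[array([569., 226.]), array([612., 151.]), array([653., 250.]), array([694., 174.])]
[array([623., 505.]), array([743., 269.])]
```

Comparing the plate corner with the projections gives a tilt of about 0.02, so the pads are slipping slightly on the knob. I'll grip harder and press on. The fingertips will then bear on the plate itself.

Emit:
{"method": "jog_arm", "body": {"slide": [[0,0,0],[0,0,0.1],[0,0,0.2],[0,0,0.3],[0,0,0.4],[0,0,0.5],[0,0,0.6],[0,0,0.7],[0,0,0.7],[0,0,0.7]], "spin": [0,0,0,0,0,0,0,0,0,0], "fingers": [0,0,0,0,0,0,0,0,0,0], "squeeze": 60}}

```text
t: 8.68
ee_pos: [0.506, 0.1983, 0.0631]
orientation: [-0.0, 0.995, 0.097, 0.001]
contact_force: [-6.6, -0.1, 33.4]
opening: 0.142
grasp_force: 60.0
```

It is on the stop: the force rose steeply to 33 N. Now I shoot the bolt home, still pressing.

Emit:
{"method": "jog_arm", "body": {"slide": [[-0.5,0,0.02],[-1,0,0.03],[-1.5,0,0.05],[-2,0,0.06],[-2.5,0,0.08],[-2.9,0,0.1],[-3.2,0,0.1],[-3.4,0,0.1],[-3.5,0,0.1],[-3.5,0,0.1]], "spin": [0,0,0,0,0,0,0,0,0,0], "fingers": [0,0,0,0,0,0,0,0,0,0], "squeeze": 60}}

```text
t: 9.52
ee_pos: [0.4745, 0.1927, 0.0618]
orientation: [-0.001, 0.995, 0.096, 0.004]
contact_force: [3.0, 1.6, 23.5]
opening: 0.141
grasp_force: 60.0
```

```bash
python3 - <<'E'
from h import *
a=grab('side','s5')
o=get_obs();print(o['ee_pos'],o['contact_force'],o['opening'])
A=cv2.resize(a['color'][240:300,170:265],None,fx=8,fy=8,interpolation=2)
cv2.imwrite('pics/c5.png',A)
E
```

```text
[0.47446799 0.19269388 0.06181415] [ 2.86629954  2.51048186 23.52214709] 0.14162928800286623
```

View pics/c5.png

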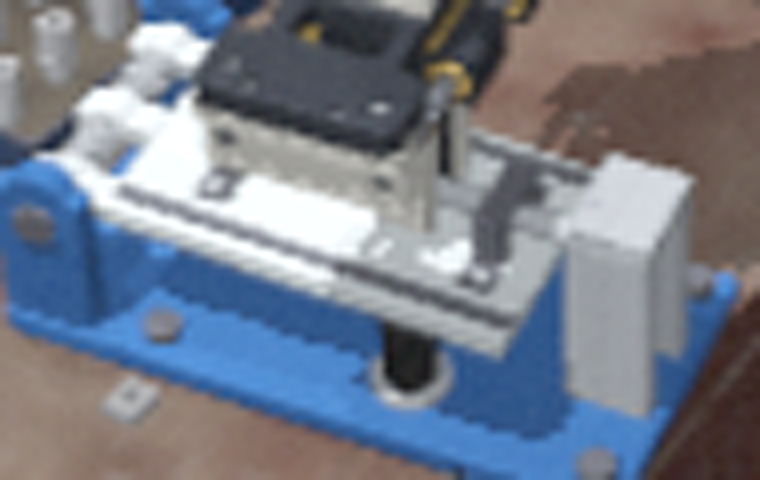

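The nose has entered under the keeper bar at about (560,225), and the plate's corner is 15 px lower than before. I'll push on a bit to feel the bolt's end stop.

Emit:
{"method": "jog_arm", "body": {"slide": [[-0.1,0,0],[-0.2,0,0],[-0.3,0,0],[-0.4,0,0],[-0.5,0,0],[-0.5,0,0],[-0.5,0,0],[-0.5,0,0],[-0.5,0,0],[-0.5,0,0]], "spin": [0,0,0,0,0,0,0,0,0,0], "fingers": [0,0,0,0,0,0,0,0,0,0], "squeeze": 60}}

```text
t: 10.4
ee_pos: [0.4745, 0.1928, 0.0622]
orientation: [-0.003, 0.995, 0.095, 0.007]
contact_force: [16.7, 3.3, 14.5]
opening: 0.139
grasp_force: 60.0
```

The tool met the end stop: no motion, and 17 N along the bolt. Release and rise.

Emit:
{"method": "jog_arm", "body": {"slide": [[0.2,0,0],[0.4,0,0],[0.4,0,0],[0.4,0,0],[0.4,0,0],[0.4,0,-0.3],[0.4,0,-0.8],[0.4,0,-1.5],[0.4,0,-3],[0.4,0,-5]], "spin": [0,0,0,0,0,0,0,0,0,0], "fingers": [0,0,30,40,50,50,50,50,50,50]}}

```text
t: 11.23
ee_pos: [0.4691, 0.19, 0.1092]
orientation: [0.001, 0.995, 0.096, -0.002]
contact_force: [0.3, 0.3, -0.4]
opening: 0.498
grasp_force: 0.0
```

Emit:
{"method": "jog_arm", "body": {"slide": [[0,0,-2],[0,0,-4],[0,0,-6],[0,0,-8],[0,0,-10],[0,0,-12],[0,0,-12],[0,0,-12],[0,0,-12],[0,0,-12]], "spin": [0,0,0,0,0,0,0,0,0,0], "fingers": [50,50,50,50,50,50,50,50,50,50]}}

```text
t: 12.07
ee_pos: [0.4698, 0.1905, 0.2287]
orientation: [0.0, 0.995, 0.096, -0.001]
contact_force: [0.8, -0.0, -0.7]
opening: 0.501
grasp_force: 0.0
```

```bash
python3 - <<'E'
from h import *
a=grab('side','s6')
o=get_obs();print(o['t'],o['ee_pos'],o['contact_force'],o['opening'])
A=cv2.resize(a['color'][240:300,170:265],None,fx=8,fy=8,interpolation=2)
cv2.imwrite('pics/c6.png',A)
E
```

```text
12.1167 [0.46988546 0.19060961 0.22861133] [ 0.08242211 -0.18409961 -0.15245282] 0.5010985009073383
```

View pics/c6.png

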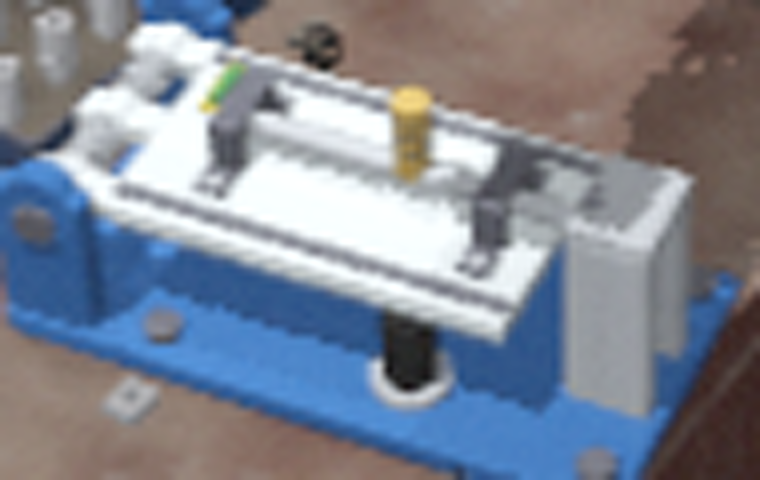

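The arm is clear, the plate is down level and the bolt nose is under the keeper. I'll check the knob's value before handing in.

```bash
python3 - <<'E'
from h import *
a=load('s6'); ex=np.array([-.981,-.192,0]);h=np.array([.5916,.2157,.06]);z=np.array([0,0,1])
f=lambda p:((p[0]-170+.5)*8,(p[1]-240+.5)*8)
for b in(.022,.028,.032): print(b,[np.round(f(proj(a,h+(.085+b)*ex+k*z))) for k in(.05,.022)])
E
```

```text
0.022 [array([387.,  91.]), array([389., 151.])]
0.028 [array([403.,  95.]), array([405., 156.])]
0.032 [array([413.,  99.]), array([416., 159.])]
```

The knob top at x = 411 matches a bolt value of about 0.031, so it is home.

```bash
python3 -c "
from rig import finish_job
print(finish_job())"
```

```text
the job is handed in; nothing more can be done
None
```

The plate is down and held near level by the bolt, which is home under the keeper (about 31 of its 32 mm by the last picture). The arm is clear, I saw no loose part touched, and the job was handed in at about 12 s; no verdict came back.

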